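Shut the filament dry box and hold its bayonet cap at purge

ROBOT

A 6-joint arm with a two-finger parallel gripper is mounted at the origin on the work surface. World frame = base frame: x ahead of the robot, y to its left, z up, the work surface at z = 0. Lengths are in mm, angles in rad, forces in N, time in s.
With the tool pointing down it reaches from about 325 to 775 mm from the base axis. Payload 5.5 kg.
Tool frame: the origin (TCP) lies at the very end of the fingers, on their centre line; the grasp point (between the pads) lies 19 mm behind it; z points along the fingers, y is the line along which they close (so a half turn about z gives the same grasp; the last joint's range is limited). The gripper opens to 85 mm and grips with 20 to 120 N. Pads are 22 mm wide; open, the fingers measure 114 mm over their backs; the gripper's body (76 mm by 85 mm) begins 54 mm behind the grasp point. The pads swing forward as they close: fully open they stand 13 mm farther back than shut.
Start: joints at [-0.057, 0.091, 1.231, -0, 1.82, -0.057], TCP at [600.014, -0.003, 204.975] pointing down, gripper open.
Joint ranges: [-2.87, 2.87], [-0.86, 2.18], [0.17, 2.46], [-1.51, 4.65], [0.06, 2.69], [-2.65, 2.65]. Speed limits (rad/s): [2.57, 2.57, 3.01, 3.14, 3.14, 3.14].

INTERFACE

Orientations are given as a unit quaternion [x, y, z, w].
In Python, from cell import arm gives the robot as it stands. The module is installed in compiled form; this text tells all that it offers.
- The arm moves only by the shell command python3 -m handwheel 'ROWS' [OPENING]. ROWS is JSON, a list of rows, each a list of 6 numbers: the shift along the tool's x, y, z as a fraction of full scale, then the turn, a rotation vector about the tool's x, y, z as a fraction of full scale. A call has 1 to 10 rows; each row shifts and turns the commanded pose from where the row before left it, along the tool's axes as they then stand; what a row does not reach is not made up. Full scale, the value 1, is 4 cm for a shift and 4 degrees for a turn. A row lasts 1/10 s, in which the tool goes at most 50 mm and 8.59 degrees, less where a joint would pass 70% of its speed; a pose out of reach is approached as far as the arm can. A call with a number of a shift or a turn outside -1 to 1 is refused whole. A call with a gripper value outside its range is refused whole. OPENING is the closure, from -1 (fully open) to 1 (shut), so that 0 is half open, set as the call begins (- or left out, the last holds). The fingers move at their own pace and stop on an object; the grip force is fixed at half the most. Time passes only in rows, so rows that do not move let the fingers close. It gives the time, the measured TCP pose, the force, the opening and the grip force at its end, in the units of the state.
- arm.observe(): the state, without advancing time (a new reading comes with each control period).
- arm.camera(name): name is "scene" or "side" or "wrist"; returns the picture (420x560x3 uint8, red, green, blue); there is no depth.
- arm.camera_params(name): a dict with "vertical_fov" (degrees; the focal length in pixels is half the picture's height over the tangent of half this angle, whatever the lens; pixels are square), "cx", "cy" (the principal point, pixels), "cam_to_world" (4x4, takes a point from camera to world coordinates). Camera axes: x right, y up, looking along -z (the intrinsics and any distortion apply to the point x, -y, -z); pixel columns grow to the right and rows downward; lengths in mm; the calibration is good to about 2 mm. A picture is of the moment at which its call begins: read the wrist's pose just before it. camera_params takes no time and is no camera call; for the wrist camera it gives the pose at the moment of the call.
- arm.hand_in(): hands the job in; it is judged then, once.
Trained networks look in the newest picture that a camera, given by its name, has taken for a name from the list of things; names that differ only in an ending like _2 or _b are one class to them, and where a whole thing is asked for, a point or a joint stands for the part that bears it (a point fixed in the world has none). Each returns a list of dicts, best first, with "p" (0 to 1); they miss things now and then, are a little off and sometimes report something else, mostly with a low value. They report only what shows in the picture. A call takes as long as a camera call. They do not tell look-alikes from the thing itself.
- arm.look_for(camera, target): "at" ([column, row] in pixels, amid what is visible of it).
- arm.regions_of(camera, target): "pixels" (420x560 bool, what is visible of it) and "at" ([column, row] in pixels, amid what is visible of it).
- arm.place_of(camera, target): "at" ([column, row] in pixels: a listed point, or the origin of a listed thing).
The state is a dict: "time": time; "joint_positions": joint angles; "qvel": joint speeds; "tau": joint torques, N m; "eef_pos": TCP position; "ee_rot": TCP orientation; "ft_force": force on the tool from outside, world axes, zero at the start; "ft_torque": the same for the moment, N m; "gripper_width": finger opening in mm; "grip_force": force on a finger pad.
Only numpy, scipy, OpenCV 4.12 (cv2) and the standard library are available. Lean on these libraries where they do the work, as an engineer would, in place of code of your own. Each camera call takes 0.05 s, during which the arm holds its last target. There are 200 camera calls.

TASK

First push the filament dry box's clear door shut until it clicks home on its catch and stays shut by itself. Then drop the orange bayonet cap into the port on top of the box and twist it clockwise to the green halfway (purge) mark, without going on to the lock click at the red mark. The port springs the cap back if it is let go, so finish while still gripping the cap, pushed fully down, at the green mark; leave the cutters, scraper and glue bottle alone.

Things in the scene. Friction and masses are not known exactly. Their poses are not given: they have to be found in the camera images.
- drybox: Grey box fixed to the bench, 230 (x) x 230 (y) x 125 mm high. Origin at the centre of its underside; +x of the box points from its open front to its back, z up. It holds a spool; the clear door closes its front, the port stands on its top.
- door (a joint): Hinge of the clear door, rad: 0 = shut, grows as it opens towards the box's -x; starts 0.35 to 0.70. Vertical axis at the box's front left (+y) edge; closing turns it anticlockwise seen from above. Stays where it is left. A sprung catch resists from about 0.05 to 0.03 rad (6 to 10 N pushing at door_push), then snaps the door to 0 and keeps it there.
- door_hinge (a point): Point on the door's hinge axis, 95 mm above the bench. Axes turn with the door: -y runs along it to its free edge, +x points into the box; at joint value 0 they match the box's axes. The panel reaches 226 mm from this axis, is 10 mm thick (outer face 5 mm on the -x side) and spans 10 to 118 mm above the bench.
- door_push (a point): A good place to push: on the door's outer face, 140 mm from the hinge axis, 95 mm above the bench (23 mm below the door's top edge). Axes as door_hinge: push along +x. Clear flat panel all around; an orange pull strip, 14 mm wide and 10 mm proud, stands on the outer face at 208 to 222 mm from the hinge.
- port: Dark grey round collar, 92 mm across, 17 mm high, on the box's top, its centre 20 mm towards the front (-x) of the box's centre. Origin at the centre of its foot, 125 mm above the bench; axes parallel to the box's. Rim marks, at both ends: white at the slots (x axis), green 45 degrees clockwise of it seen from above, red at 78. The cap's handle bar points at the marks.
- cap: Loose orange bayonet cap, about 90 g, upright on the bench. Origin at the centre of its underside, z up. Spigot 34 mm across, 0 to 16 mm high; two lugs at its foot along x, 10 mm wide, tips 26 mm from the axis, 0 to 9 mm high; disc 72 mm across, 16 to 22 mm high; handle bar on it. Half a turn makes no difference. Fully in, the disc lies on the collar, origin 1 mm above the port's.
- cap_handle (a point): Centre of the cap's handle bar, 38 mm above the cap's origin, axes as the cap. The bar is 50 mm long along x, 16 mm wide along y, and spans 22 to 54 mm above the cap's origin, with a white line on top.
- port_mouth (a point): Centre of the collar's top, 17 mm above the port's origin, axes as the port. Round hole 39 mm across with two slots along x, 15 mm wide, reaching 30 mm from the centre, in a flange 5 mm thick; clear room below it. The cap drops in only with its lugs along this x (2.5 mm play all round) and then turns clockwise only.
- shutter (a joint): Sprung ring inside the port, rad, 0 (rest) to 1.27. The cap's lugs meet it after about 0.15 rad of clockwise turn and push it round: it reads the cap's turn from the white mark less about 0.15, so about 0.63 at the green mark. Return torque 0.04 N m at 0, 0.09 at 0.63. From about 0.85 the lock resists, and it clicks at about 1.0.
- cutters: Loose blue-handled flush cutters lying on the bench, 140 mm long, 76 mm wide, 16 mm high; x along them. To be left alone.
- scraper: Loose scraper lying on the bench, black handle, steel blade, 160 x 34 x 14 mm; x along it. To be left alone.
- glue: White glue bottle with a red cap standing on the bench, 40 mm across, 85 mm high; origin at its foot. To be left alone.
Not all that is in view belongs to the job. Of the things shaped like the cap, the orange one is meant.

How it is judged:
By the outcome, as a careful person would: the job done as asked, in the order asked, and still so for the second after the job is handed in, while the arm keeps its last pose, push and grip.
It also fails if it takes over 61 s, if anything falls off the work surface, if the arm or the gripper's body presses on something with over 40 N, if the wrist force passes 120 N, or if a joint passes its speed limit or range.

## Working session

There is one attempt and no reset: what is moved stays moved. The work goes in short steps, Python scripts to look and compute and a shell command to move; the robot and the scene stay as the last step left them, time stands still between calls to the robot, and variables do not carry over. Pictures are saved under pics/ and viewed, at most 15 in all, crops included, and the job is handed in when it is done.

```bash
mkdir -p pics; cat > h.py <<'E'
from cell import arm
import numpy as np, cv2
from scipy.spatial.transform import Rotation as R
def ray(cam,px):
    p=arm.camera_params(cam); f=210/np.tan(np.radians(p["vertical_fov"]/2)); T=np.array(p["cam_to_world"])
    d=T[:3,:3]@np.array([(px[0]-p["cx"])/f,-(px[1]-p["cy"])/f,-1]); return T[:3,3],d
def onz(cam,px,z):
    o,d=ray(cam,px); return (o+d*(z-o[2])/d[2]).round(1)
def tri(obs):
    A=0;b=0
    for c,px in obs:
        o,d=ray(c,px); d=d/np.linalg.norm(d); P=np.eye(3)-np.outer(d,d); A=A+P;b=b+P@o
    return np.linalg.solve(A,b).round(1)
def save(cam,name):
    im=arm.camera(cam); cv2.imwrite(f"pics/{name}.png",im[...,::-1]); return im
E
python3 - <<'E'
from h import *
ims=[save(c,c+"0") for c in("scene","side")]
cv2.imwrite("pics/both.png",cv2.resize(np.vstack(ims),(560,840))[...,::-1])
for c in("scene","side"):
    print(c,{k:v for k,v in arm.camera_params(c).items()})
    for t in["cap","cap_handle","port","port_mouth","door_hinge","door_push","drybox","glue","cutters","scraper"]:
        print(t,[(np.round(r["at"],1).tolist(),round(r["p"],2)) for r in arm.place_of(c,t)][:4])
print(arm.observe())
E
```

```text
scene {'vertical_fov': 43.30298589550514, 'cx': 272.4967222312002, 'cy': 217.89700592696494, 'cam_to_world': array([[ 3.12403081e-01, -7.87836065e-01,  5.30771749e-01,
         1.44482152e+03],
       [ 9.49939393e-01,  2.61682111e-01, -1.70697458e-01,
        -3.31863697e+02],
       [-4.41185829e-03,  5.57527404e-01,  8.30146812e-01,
         1.47985256e+03],
       [ 0.00000000e+00,  0.00000000e+00,  0.00000000e+00,
         1.00000000e+00]])}
cap [([168.7, 214.3], 0.89), ([320.5, 231.9], 0.72), ([208.4, 202.7], 0.65), ([239.5, 205.9], 0.63)]
cap_handle [([206.3, 195.0], 0.87), ([207.3, 226.3], 0.84), ([171.4, 209.6], 0.58), ([236.0, 201.3], 0.55)]
port [([324.2, 231.7], 0.71)]
port_mouth [([323.7, 230.7], 0.75)]
door_hinge [([354.1, 205.1], 0.62)]
door_push [([316.2, 183.9], 0.92)]
drybox [([321.9, 255.9], 0.62)]
glue [([372.3, 180.1], 0.78), ([323.7, 254.8], 0.68)]
cutters [([208.7, 295.8], 0.7)]
scraper [([149.0, 245.4], 0.81)]
side {'vertical_fov': 44.84656723581517, 'cx': 274.8218459542232, 'cy': 202.31440330046195, 'cam_to_world': array([[-8.29416865e-01,  4.13453239e-01, -3
[... 828 characters left out ...]
ray([-5.67242232e-02,  9.11337536e-02,  1.23067794e+00,  2.15389037e-05,
        1.81979778e+00, -5.66933194e-02]), 'qvel': array([ 2.31000619e-05,  6.14620369e-04,  3.33597306e-04,  5.39795386e-04,
       -5.87550449e-04,  5.26424663e-04]), 'tau': array([ 1.15179540e-03, -4.58478105e+01, -4.18103063e+01,  1.91696012e-05,
        7.31007603e-04,  1.52750633e-06]), 'eef_pos': array([ 6.00023493e+02, -9.97202445e-03,  2.04967460e+02]), 'ee_rot': array([ 7.07115831e-01,  7.07097732e-01,  2.18662428e-06, -1.32243689e-05]), 'ft_force': array([ 0.1795835 , -0.74583011, -0.33631985]), 'ft_torque': array([-0.02936942, -0.04455198, -0.01585524]), 'grip_force': 0.0, 'gripper_width': 85.33479838727344}
```

View pics/scene0.png

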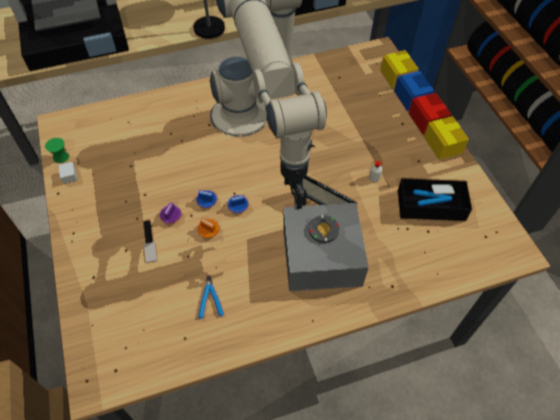

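View pics/side0.png

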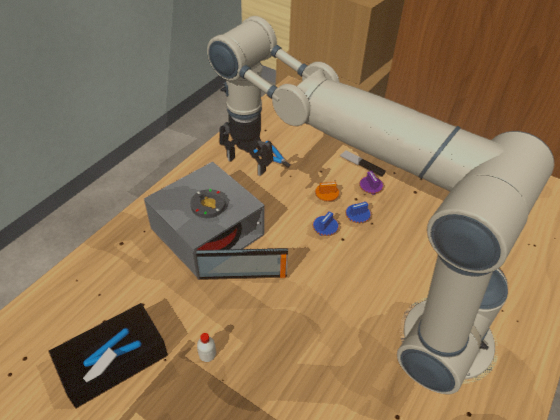

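The scene picture shows two blue caps (206,198) and (238,204), a purple one (171,213), and the orange one (209,228). In the side view the orange one is at (327,191). The door is ajar, with its panel running (197,263)–(288,263) in the side view. I choose the orange cap.

```bash
python3 - <<'E'
from h import *
print("tri cap",tri([("scene",(207.3,226.3)),("side",(327.5,189))]))
print("cap onz",onz("scene",(208,227),35),onz("side",(327.5,190),35))
print("port",tri([("scene",(323.7,230.7)),("side",(206.5,199.4))]),onz("scene",(323.7,230.7),142),onz("side",(206.5,199.4),142))
print("hinge",tri([("scene",(354.1,205.1)),("side",(195.9,258.9))]),onz("scene",(354.1,205.1),95),onz("side",(195.9,258.9),95))
print("push",tri([("scene",(316.2,183.9)),("side",(254.9,259.8))]),onz("side",(254.9,259.8),95),onz("scene",(316.2,183.9),95))
print("glue",onz("scene",(375,170),70),onz("side",(206,346),70))
print("cutters",onz("scene",(209,298),8),"scraper",onz("scene",(149,242),7))
a=cv2.imread("pics/scene0.png")
b=cv2.imread("pics/side0.png")
c1=cv2.resize(a[180:250,150:260],None,fx=5,fy=5,interpolation=3)
c2=cv2.resize(b[150:290,140:400],None,fx=3,fy=3,interpolation=3)[:,:]
# box top corners via colour
cv2.imwrite("pics/crop1.png",c1); 
p=cv2.resize(a[180:295,270:370],None,fx=5,fy=5,interpolation=3); cv2.imwrite("pics/crop2.png",p)
import numpy as np
H=max(350,575);canvas=np.zeros((575,800,3),np.uint8); canvas[:575,:500]=p; s=cv2.resize(c1,(300,191)); canvas[:191,500:]=s
d=cv2.resize(b[160:260,140:270],(300,231),interpolation=3); canvas[200:431,500:]=d
cv2.imwrite("pics/mix.png",canvas)
E
```

```text
tri cap [ 480.9 -246.7   29.1]
cap onz [ 488.8 -245.1   35. ] [ 475.9 -238.2   35. ]
port [678.1  74.3 137.9] [681.7  74.4 142. ] [674.4  75.7 142. ]
hinge [596.1 216.8  95.8] [594.9 216.4  95. ] [597.2 217.3  95. ]
push [475.8 133.4  92.5] [475.4 136.1  95. ] [476.6 131.7  95. ]
glue [466.6 351.7  70. ] [436.8 377.   70. ]
cutters [ 721.8 -304.4    8. ] scraper [ 466.1 -440.4    7. ]
```

View pics/mix.png

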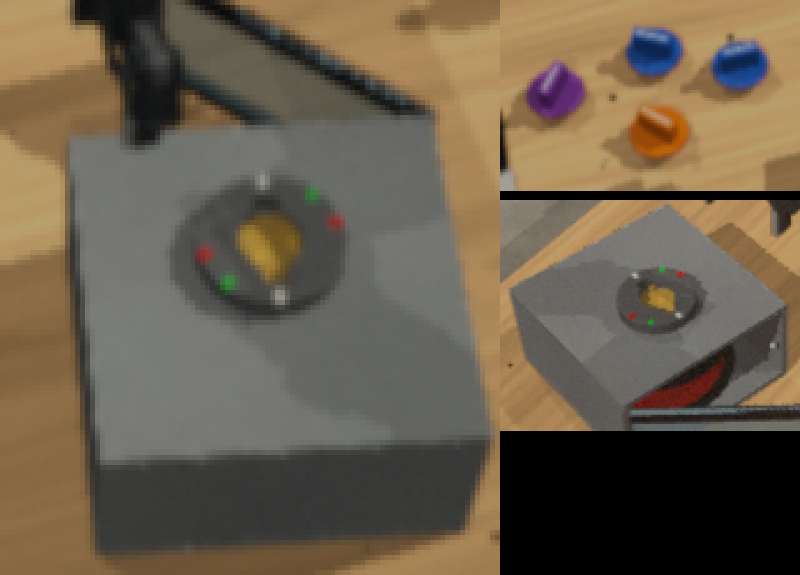

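```bash
python3 - <<'E'
from h import *
mk=lambda x,y:(270+x/5,180+y/5)
C=[onz("scene",mk(*q),125) for q in[(435,115),(70,138),(98,462),(488,440)]]
print(*C,np.mean(C,0))
s=lambda x,y:(140+(x-500)*130/300,160+(y-200)*100/231)
D=[onz("side",s(*q),125) for q in[(785,304),(670,205),(511,292)]];print(*D)
w=[onz("scene",mk(*q),142) for q in[(263,181),(279,297)]];print(w)
w2=[onz("side",s(*q),142) for q in[(680,315),(635,275)]];print(w2)
for w in (w,w2): print(np.mean(w,0),np.degrees(np.arctan2(*(w[1]-w[0])[[1,0]])))
for a,b in((0,3),(1,2)): print(np.degrees(np.arctan2(*(C[b]-C[a])[[1,0]])))
print(np.degrees(np.arctan2(*(D[1]-D[0])[[1,0]]))+90, np.degrees(np.arctan2(*(D[1]-D[2])[[1,0]])))
E
```

```text
[608.7 216.3 125. ] [553.1  -7.  125. ] [774.1 -65.6 125. ] [831.6 153.6 125. ] [691.875  74.325 125.   ]
[548.9  -6.8 125. ] [764.1 -64.5 125. ] [819.5 159.1 125. ]
[array([631.7,  90.3, 142. ]), array([712.2,  69.2, 142. ])]
[array([626.4,  87.8, 142. ]), array([708.2,  67.9, 142. ])]
[671.95  79.75 142.  ] -14.687493590013558
[667.3   77.85 142.  ] -13.673094441660037
-15.710870973166823
-14.850705309069822
74.99072634043384 -103.91559555293352
```

Box yaw is about -14.7°, the port is near (669, 79.5), the hinge near (596, 217), and the door is about 0.67 rad open. First I close the gripper and go outside the door.

```bash
python3 -m handwheel '[[0.56,-0.5,0,0,0,0],[0.56,-0.5,0,0,0,0],[0.56,-0.5,0,0,0,0],[0.56,-0.5,0,0,0,0],[0.56,-0.5,0,0,0,0],[0.56,-0.5,0,0,0,0],[0.56,-0.5,0,0,0,0],[0.56,-0.5,0,0,0,0]]' 1
python3 -m handwheel '[[0,0,0.2,0,0,-1],[0,0,0.2,0,0,-1],[0,0,0.2,0,0,-1],[0,0,0.2,0,0,-1],[0,0,0.2,0,0,-1],[0,0,0,0,0,-1],[0,0,0,0,0,-1],[0,0,0,0,0,-1],[0,0,0,0,0,-1],[0,0,0,0,0,0]]'
python3 - <<'E'
from h import *
o=arm.observe(); print(R.from_quat(o["ee_rot"]).as_matrix().round(2))
im=save("wrist","w1")
for c in("scene","side"):
    arm.camera(c)
    for t in("door_push","door_hinge"): print(c,t,[(np.round(r["at"],1).tolist(),round(r["p"],2)) for r in arm.place_of(c,t)][:2])
E
```

```text
time: 1.9
eef_pos: [439.1, 180.0, 205.1]
ee_rot: [0.707, 0.707, 0.0, 0.0]
ft_force: [0.7, -0.3, -0.7]
gripper_width: -0.0
grip_force: 0.0
time: 2.9
eef_pos: [440.0, 179.2, 165.1]
ee_rot: [0.454, 0.891, 0.0, 0.0]
ft_force: [-0.3, -0.8, 0.0]
gripper_width: 0.2
grip_force: 0.0
[[-0.59  0.81  0.  ]
 [ 0.81  0.59  0.  ]
 [-0.    0.   -1.  ]]
scene door_push [([321.2, 181.1], 0.76)]
scene door_hinge [([354.2, 207.5], 0.93)]
side door_push [([253.4, 260.8], 0.83)]
side door_hinge [([196.2, 257.1], 0.89)]
```

View pics/w1.png

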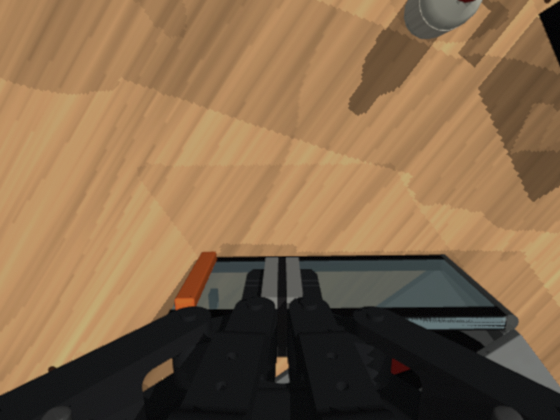

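The wrist view shows the door parallel to the tool's y: its top edge is near row 312, with the orange pull strip at left (195,280). The glue is far away at upper right.

```bash
python3 - <<'E'
from h import *
o=arm.observe(); M=R.from_quat(o["ee_rot"]).as_matrix(); t=o["eef_pos"]
for n,px,z in(("topL",(190,312),118),("topR",(500,318),118),("botL",(210,257),10),("botR",(445,257),10)):
    p=onz("wrist",px,z); print(n,p,(M.T@(p-t)).round(1))
print(tri([("scene",(319,182.5)),("side",(254,260.3))]))
E
```

```text
topL [426.8  96.1 118. ] [-59.5 -59.5  47. ]
topR [593.5 211.5 118. ] [-64.  143.2  47. ]
botL [424.1  87.   10. ] [-65.3 -67.  155. ]
botR [602.6 216.4  10. ] [-65.4 153.4 155. ]
[475.5 141.   97.8]
```

```bash
python3 -m handwheel '[[0,0,0.55,0,0,0],[0,0,0.55,0,0,0],[0,0,0.55,0,0,0],[0,0,0.5,0,0,0],[-0.4,0,0,0,0,0],[-0.4,0,0,0,0,0],[-0.2,0,0,0,0,0]]'
python3 -m handwheel '[[-0.1,0,0,0,0,0],[-0.1,0,0,0,0,0],[-0.1,0,0,0,0,0],[0,0,0,0,0,0]]'
python3 - <<'E'
from h import *
save("wrist","w2"); o=arm.observe(); M=R.from_quat(o["ee_rot"]).as_matrix(); t=o["eef_pos"]; print(M.T@o["ft_force"])
h=np.array([596,217,95]); print("hinge in tool",(M.T@(h-t)).round(1))
E
```

```text
time: 3.95
eef_pos: [463.9, 146.1, 78.8]
ee_rot: [0.454, 0.891, -0.0, -0.0]
ft_force: [0.1, -0.2, 0.4]
gripper_width: -0.1
grip_force: 0.0
time: 4.35
eef_pos: [470.7, 137.0, 79.1]
ee_rot: [0.454, 0.891, 0.0, 0.0]
ft_force: [0.1, 0.4, -0.7]
gripper_width: 0.2
grip_force: 0.0
[0.07750426 0.93857024 0.10566986]
hinge in tool [ -9.2 148.4 -15.9]
```

View pics/w2.png

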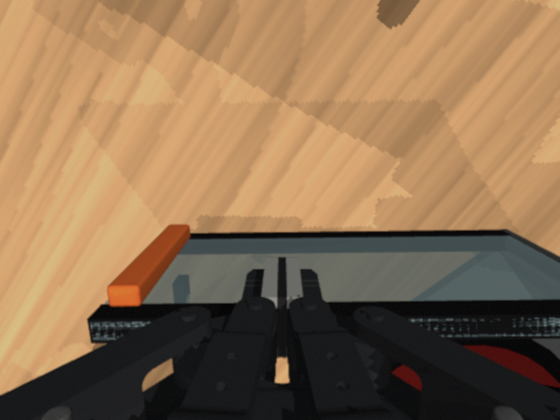

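The fingers are at the outer face, clear of the pull strip (top left at 110–190). Now I swing the door.

```bash
python3 -m handwheel '[[-0.25,-0.02,0,0,0,-1],[-0.25,-0.02,0,0,0,-1],[-0.25,-0.02,0,0,0,-1],[-0.25,-0.02,0,0,0,-1],[-0.25,-0.02,0,0,0,-1]]'
python3 -m handwheel '[[-0.2,-0.02,0,0,0,-0.8],[-0.2,-0.02,0,0,0,-0.8],[-0.1,0,0,0,0,-0.4],[0,0,0,0,0,0]]'
python3 - <<'E'
from h import *
o=arm.observe(); M=R.from_quat(o["ee_rot"]).as_matrix(); t=o["eef_pos"]; print(M.T@o["ft_force"])
h=np.array([596,217,95]); print("hinge in tool",(M.T@(h-t)).round(1), M[:2,0])
for c in("scene","side"):
    save(c,c+"2")
    for n in("door_push","door_hinge"): print(c,n,[(np.round(r["at"],1).tolist(),round(r["p"],2)) for r in arm.place_of(c,n)][:2])
save("wrist","w3")
E
```

```text
time: 4.9
eef_pos: [502.3, 98.7, 79.0]
ee_rot: [0.291, 0.957, 0.0, -0.0]
ft_force: [-0.2, 0.3, 0.3]
gripper_width: 0.2
grip_force: 0.2
time: 5.3
eef_pos: [518.6, 86.8, 78.9]
ee_rot: [0.225, 0.974, -0.0, -0.0]
ft_force: [0.0, 0.1, -0.1]
gripper_width: -0.0
grip_force: 0.0
[0.00413695 0.07032143 0.10891091]
hinge in tool [-12.5 151.  -16.1] [-0.89880548  0.43834765]
scene door_push [([310.4, 198.5], 0.69)]
scene door_hinge [([318.6, 253.6], 0.67), ([355.3, 209.3], 0.64)]
side door_push []
side door_hinge [([194.6, 255.2], 0.93)]
```

View pics/w3.png

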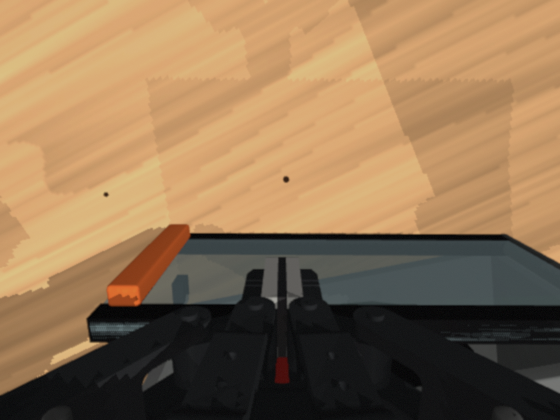

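The door follows, with about 11° to go. I continue gently.

```bash
python3 -m handwheel '[[-0.2,-0.01,0,0,0,-0.8],[-0.2,-0.01,0,0,0,-0.8],[-0.1,0,0,0,0,-0.4],[0,0,0,0,0,0]]'
python3 -m handwheel '[[-0.05,0,0,0,0,-0.2],[-0.05,0,0,0,0,-0.2],[0,0,0,0,0,0]]'
python3 -m handwheel '[[-0.05,0,0,0,0,-0.2],[-0.05,0,0,0,0,-0.2],[0,0,0,0,0,0]]'
```

```text
time: 6.05
eef_pos: [536.7, 78.0, 78.9]
ee_rot: [0.157, 0.988, -0.0, -0.0]
ft_force: [0.7, 0.6, 0.1]
gripper_width: 0.0
grip_force: 0.0
time: 6.35
eef_pos: [540.4, 76.9, 79.0]
ee_rot: [0.142, 0.99, 0.0, 0.0]
ft_force: [0.8, -0.1, 0.1]
gripper_width: -0.0
grip_force: 0.0
time: 6.65
eef_pos: [541.9, 76.2, 79.0]
ee_rot: [0.128, 0.992, -0.0, -0.003]
ft_force: [-10.0, 0.1, 3.5]
gripper_width: 0.4
grip_force: 4.9
```

Catch resistance reached; I push on in small steps.

```bash
for i in 1; do :; done; python3 -m handwheel '[[-0.04,0,0,0,0,0],[-0.04,0,0,0,0,0],[0,0,0,0,0,0]]'
python3 -m handwheel '[[-0.04,0,0,0,0,0],[-0.04,0,0,0,0,0],[0,0,0,0,0,0]]'
```

```text
time: 6.95
eef_pos: [547.3, 75.0, 79.0]
ee_rot: [0.129, 0.992, 0.0, 0.0]
ft_force: [-0.3, -0.7, -0.8]
gripper_width: 0.0
grip_force: 0.0
time: 7.25
eef_pos: [548.2, 74.8, 79.0]
ee_rot: [0.128, 0.992, 0.0, -0.003]
ft_force: [-10.8, 1.4, 5.0]
gripper_width: 0.1
grip_force: 5.6
```

```bash
python3 -m handwheel '[[-0.04,0,0,0,0,0],[0,0,0,0,0,0]]'
python3 -m handwheel '[[0.4,0,0,0,0,0],[0.8,0,0,0,0,0],[0.5,0,-0.2,0,0,0],[0,0,-0.9,0,0,0],[0,0,-0.9,0,0,0],[0,0,-0.9,0,0,0],[0,0,-0.3,0,0,0]]'
python3 - <<'E'
from h import *
a=save("side","side3"); b=save("scene","scene3")
cv2.imwrite("pics/door.png",np.hstack([cv2.resize(a[150:300,130:310],None,fx=2.5,fy=2.5),cv2.resize(b[170:300,260:390],(350,375))])[...,::-1])
E
```

```text
time: 7.45
eef_pos: [548.2, 74.8, 79.0]
ee_rot: [0.128, 0.992, 0.0, -0.004]
ft_force: [-17.0, 3.4, 8.2]
gripper_width: 0.0
grip_force: 8.9
time: 8.15
eef_pos: [487.7, 91.3, 211.8]
ee_rot: [0.129, 0.992, 0.001, 0.004]
ft_force: [-0.5, 0.6, 0.3]
gripper_width: 0.1
grip_force: 0.0
```

View pics/door.png

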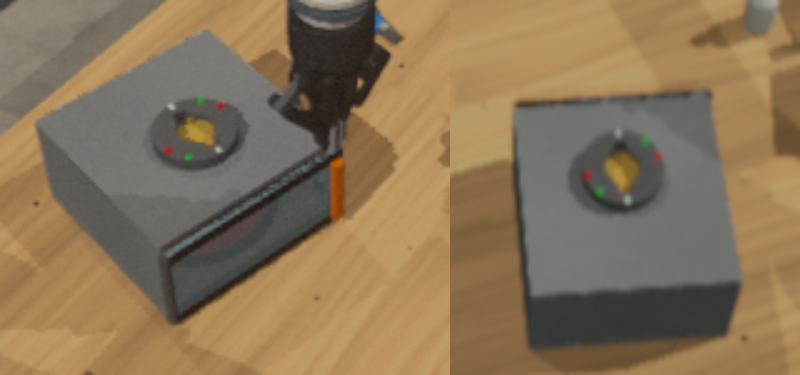

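The door is flush and shut; the port's white marks lie along the box's x. Next I look closely at the port from above.

```bash
python3 -m handwheel '[[-0.5,0.08,-0.3,0,0,0],[-0.75,0.11,-0.2,0,0,0],[-0.75,0.11,-0.2,0,0,0],[-0.75,0.11,-0.2,0,0,0],[-0.75,0.11,-0.2,0,0,0],[-0.75,0.11,0,0,0,0],[-0.75,0.11,0,0,0,0],[-0.75,0.11,0,0,0,0],[-0.2,0,0,0,0,0],[0,0,0,0,0,0]]' -1
python3 - <<'E'
from h import *
im=save("wrist","w4")
for n in("port_mouth","port"):
  for r in arm.place_of("wrist",n)[:2]: print(n,np.round(r["at"],1),round(r["p"],2),onz("wrist",r["at"],142 if n!="port" else 125))
hsv=cv2.cvtColor(im,cv2.COLOR_RGB2HSV)
def blobs(m,nm):
    n,l,s,c=cv2.connectedComponentsWithStats(m.astype(np.uint8))
    for i in range(1,n):
        if 12<s[i,4]<600: print(nm,s[i,4],c[i].round(1),onz("wrist",c[i],142))
H,S,V=[hsv[...,i].astype(int) for i in range(3)]
blobs((H>45)&(H<80)&(S>110)&(V>60),"green"); blobs(((H<6)|(H>174))&(S>130)&(V>70),"red"); blobs((S<50)&(V>170),"white")
E
```

```text
time: 9.25
eef_pos: [725.6, 62.6, 245.6]
ee_rot: [0.129, 0.992, -0.001, -0.003]
ft_force: [1.0, 1.0, -0.2]
gripper_width: 85.0
grip_force: 0.0
port_mouth [283.7 128. ] 0.84 [671.4  78.2 142. ]
port [284.7 128.3] 0.96 [672.6  78.9 125. ]
green 94 [324.   84.1] [649.5 113.6 142. ]
green 83 [243.2 168.6] [692.4  41.5 142. ]
red 90 [339.2 114.4] [672.4 119.5 142. ]
red 85 [226.7 140.1] [669.1  35.7 142. ]
white 84 [282.   65.5] [630.  88. 142.]
white 69 [283.  184.4] [711.7  67.2 142. ]
```

View pics/w4.png

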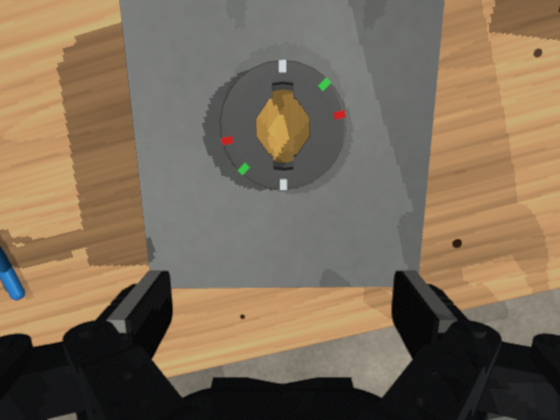

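The port is at (670.9, 77.6), with its axis at -14.25° (the green, red and white marks agree). Now to the cap.

```bash
python3 -m handwheel '[[0.2,-0.6,0,0,0,0],[0.27,-0.93,0,0,0,0],[0.27,-0.93,0,0,0,0],[0.27,-0.93,0,0,0,0],[0.27,-0.93,0,0,0,0],[0.27,-0.93,0,0,0,0],[0.27,-0.93,0,0,0,0],[0.27,-0.93,0,0,0,0],[0.27,-0.93,0,0,0,0],[0.2,-0.9,0,0,0,0]]'
python3 -m handwheel '[[0,0,0,0,0,0],[0,0,0,0,0,0]]'
cat > cap.py <<'E'
from h import *
import sys
im=save("wrist",sys.argv[1])
for n in("cap_handle",):
  for r in arm.place_of("wrist",n)[:4]: print(n,np.round(r["at"],1),round(r["p"],2),onz("wrist",r["at"],38))
hsv=cv2.cvtColor(im,cv2.COLOR_RGB2HSV)
H,S,V=[hsv[...,i].astype(int) for i in range(3)]
m=((H>4)&(H<15)&(S>185)&(V>80)).astype(np.uint8)
n,l,s,c=cv2.connectedComponentsWithStats(m); i=1+np.argmax(s[1:,4]); x,y,w,h=s[i,:4]; print("orange",s[i],c[i])
hull=cv2.convexHull(np.argwhere(l==i)[:,::-1].astype(np.int32))
reg=cv2.fillPoly(np.zeros_like(m),[hull],1)
wh=(reg>0)&(S<120)&(V>130)
p=np.argwhere(wh)[:,::-1].astype(np.int32)
(cx,cy),wh2,_=cv2.minAreaRect(p); b=cv2.boxPoints(((cx,cy),wh2,_))
e=sorted([((b[i]+b[(i+1)%4])/2) for i in range(4)],key=lambda q:-np.hypot(*(q-[cx,cy])))[:2]
A,B=[onz("wrist",q,54) for q in e]; print("line",len(p),A,B,(A+B)/2,np.hypot(*(A-B)[:2]),np.degrees(np.arctan2(B[1]-A[1],B[0]-A[0])))
cv2.imwrite("pics/%sc.png"%sys.argv[1],im[...,::-1])
o=arm.observe(); M=R.from_quat(o["ee_rot"]).as_matrix(); g=(A+B)/2; print("tool yaw x",np.degrees(np.arctan2(M[1,0],M[0,0])),"delta tool mm",(M.T@(g-o["eef_pos"])).round(1),o["eef_pos"].round(1))
E
python3 cap.py w5
```

```text
time: 10.4
eef_pos: [532.8, -256.9, 251.9]
ee_rot: [0.129, 0.992, -0.0, 0.001]
ft_force: [0.4, 0.8, -0.1]
gripper_width: 85.2
grip_force: 0.0
time: 10.6
eef_pos: [533.8, -256.3, 251.6]
ee_rot: [0.129, 0.992, 0.0, 0.001]
ft_force: [0.2, -0.2, -0.4]
gripper_width: 85.3
grip_force: 0.0
cap_handle [381.1  26.9] 0.8 [ 420.3 -129.    38. ]
cap_handle [278.1 129.8] 0.65 [ 486.9 -246.8   38. ]
cap_handle [144.   56.5] 0.6 [ 387.9 -353.5   38. ]
orange [ 245   91   67   70 3374] [278.08506224 125.3414345 ]
line 177 [ 468.8 -258.9   54. ] [ 499.8 -233.2   54. ] [ 484.3  -246.05   54.  ] 40.2677290146837 39.65982697541716
tool yaw x 165.26065203808156 delta tool mm [ 51.2  -4.  197.3] [ 534.7 -255.2  251.4]
```

View pics/w5.png

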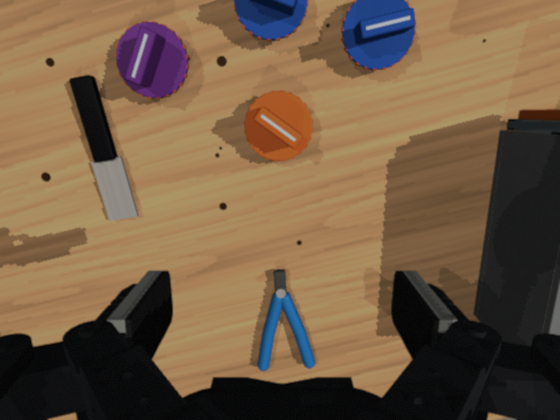

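The wrist view shows the orange cap at (278,125) with its white line from lower right to upper left. The blue and purple look-alikes and the scraper are all more than 100 mm away. I move above it and align the tool.

```bash
python3 -m handwheel '[[0.6,-0.05,0,0,0,0],[0.68,-0.05,0,0,0,0],[0,0,0,0,0,1],[0,0,0,0,0,1],[0,0,0,0,0,1],[0,0,0,0,0,1],[0,0,0,0,0,1],[0,0,0,0,0,1],[0,0,0,0,0,1],[0,0,0,0,0,1]]'
python3 -m handwheel '[[0,0,0.15,0,0,1],[0,0,0.15,0,0,1],[0,0,0.15,0,0,1],[0,0,0.15,0,0,1],[0,0,0.15,0,0,1],[0,0,0.15,0,0,1],[0,0,0.15,0,0,1],[0,0,0.15,0,0,1],[0,0,0.15,0,0,1],[0,0,0.15,0,0,1]]'
python3 -m handwheel '[[0,0,0.15,0,0,1],[0,0,0.15,0,0,1],[0,0,0.15,0,0,1],[0,0,0.15,0,0,1],[0,0,0.15,0,0,1],[0,0,0.15,0,0,1],[0,0,0.15,0,0,1],[0,0,0.15,0,0,1],[0,0,0.15,0,0,1],[0,0,0.15,0,0,1]]'
python3 -m handwheel '[[0,0,0,0,0,1],[0,0,0,0,0,1],[0,0,0,0,0,1],[0,0,0,0,0,0.4],[0,0,0,0,0,0]]'
python3 cap.py w6; python3 -c "
from h import *
print(arm.observe()['joint_positions'].round(2))"
```

```text
time: 11.7
eef_pos: [484.7, -245.6, 251.0]
ee_rot: [0.397, 0.918, 0.0, 0.0]
ft_force: [-0.0, -0.3, -0.7]
gripper_width: 85.4
grip_force: 0.0
time: 12.7
eef_pos: [484.8, -245.6, 190.8]
ee_rot: [0.687, 0.726, 0.0, 0.0]
ft_force: [-0.2, -1.3, -0.4]
gripper_width: 85.1
grip_force: 0.0
time: 13.7
eef_pos: [484.8, -245.6, 130.8]
ee_rot: [0.894, 0.448, 0.0, -0.0]
ft_force: [0.1, 0.0, -0.7]
gripper_width: 85.0
grip_force: 0.0
time: 14.2
eef_pos: [484.5, -246.2, 131.0]
ee_rot: [0.941, 0.34, 0.0, 0.0]
ft_force: [0.1, -0.6, 0.6]
gripper_width: 85.5
grip_force: 0.0
cap_handle [160.6 300.7] 0.67 [ 366.4 -222.5   38. ]
cap_handle [281.3 208.3] 0.59 [ 484.4 -247.5   38. ]
orange [ 234  157   93   91 6027] [280.40202422 200.99452464]
line 284 [ 499.  -234.2   54. ] [ 467.6 -260.2   54. ] [ 483.3 -247.2   54. ] 40.767143633077836 -140.37437737232435
tool yaw x 39.734027748575656 delta tool mm [-1.2 -0.2 77. ] [ 484.3 -246.6  131. ]
[-0.53 -0.06  1.52  0.    1.69  0.34]
```

View pics/w6.png

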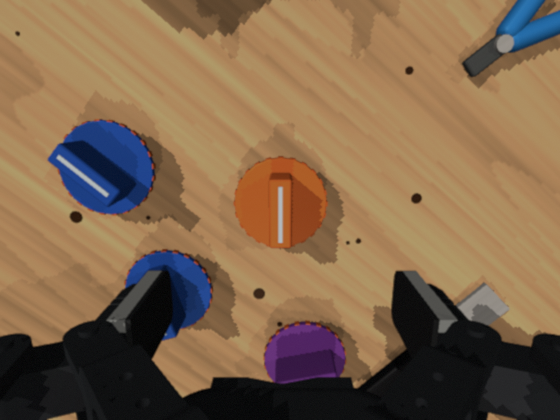

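The cap is centred and its handle line is aligned vertically at column 281. I descend and grip.

```bash
python3 -m handwheel '[[-0.03,0,0.4,0,0,0],[0,0,0.4,0,0,0],[0,0,0.4,0,0,0],[0,0,0.4,0,0,0],[0,0,0.4,0,0,0],[0,0,0.3,0,0,0],[0,0,0.2,0,0,0],[0,0,0.12,0,0,0],[0,0,0,0,0,0]]'
python3 -m handwheel '[[0,0,0,0,0,0],[0,0,0,0,0,0],[0,0,0,0,0,0],[0,0,0,0,0,0],[0,0,0,0,0,0],[0,0,0,0,0,0],[0,0,0,0,0,0],[0,0,0,0,0,0]]' 1
```

```text
time: 15.2
eef_pos: [483.0, -247.8, 25.7]
ee_rot: [0.941, 0.339, -0.0, -0.0]
ft_force: [0.1, 0.7, -0.3]
gripper_width: 85.7
grip_force: 0.0
time: 16.0
eef_pos: [483.3, -248.0, 26.7]
ee_rot: [0.941, 0.339, 0.0, 0.0]
ft_force: [-0.4, 0.4, 3.9]
gripper_width: 12.2
grip_force: 58.9
```

```bash
python3 -m handwheel '[[0,0,-0.1,0,0,0],[0,0,-0.4,0,0,0],[0,0,-0.7,0,0,0],[0,0,-0.8,0,0,0],[0,0,-0.8,0,0,0],[0,0,-0.8,0,0,0],[0,0,-0.6,0,0,0],[0,0,-0.2,0,0,0],[0,0,0,0,0,0]]'
python3 - <<'E'
from h import *
im=save("wrist","w7"); s=save("side","side4")
cv2.imwrite("pics/g.png",np.hstack([im[:,60:500][::1],cv2.resize(s[60:270,240:420],(360,420))])[...,::-1])
E
```

```text
time: 16.9
eef_pos: [483.6, -248.2, 203.9]
ee_rot: [0.941, 0.339, 0.001, 0.001]
ft_force: [-0.7, 1.3, -0.7]
gripper_width: 12.2
grip_force: 58.6
```

View pics/g.png

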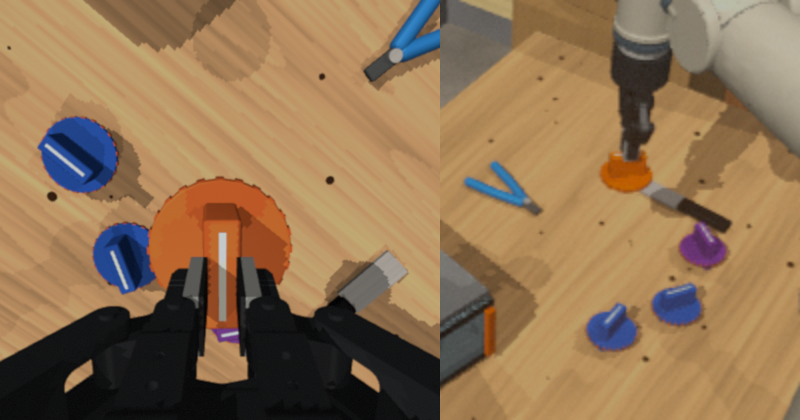

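The cap is firmly held, with the line centred between the fingers. Now I carry it over the port and turn it to the slots.

```bash
python3 -m handwheel '[[0.4,-0.15,0,0,0,0],[0.8,-0.3,0,0,0,0],[0.95,-0.35,0,0,0,0],[0.93,-0.35,0,0,0,0],[0.93,-0.35,0,0,0,0],[0.93,-0.35,0,0,0,0],[0.93,-0.35,0,0,0,0],[0.93,-0.35,0,0,0,0],[0.93,-0.35,0,0,0,0],[0.8,-0.3,0,0,0,0]]'
python3 -m handwheel '[[0.3,-0.1,0,0,0,-1],[0,0,0,0,0,-1],[0,0,0,0,0,-1],[0,0,0,0,0,-1],[0,0,0,0,0,-1],[0,0,0,0,0,-1],[0,0,0,0,0,-1],[0,0,0,0,0,-1],[0,0,0,0,0,-1],[0,0,0,0,0,-1]]'
python3 -m handwheel '[[0,0,0,0,0,-1],[0,0,0,0,0,-1],[0,0,0,0,0,-1],[0,0,0,0,0,-1],[0,0,0,0,0,-1],[0,0,0,0,0,-1],[0,0,0,0,0,-1],[0,0,0,0,0,-1],[0,0,0,0,0,-1],[0,0,0,0,0,-1]]'
python3 -m handwheel '[[0,0,0,0,0,-1],[0,0,0,0,0,-1],[0,0,0,0,0,-1],[0,0,0,0,0,-1],[0,0,0,0,0,-1],[0,0,0,0,0,-1],[0,0,0,0,0,-1],[0,0,0,0,0,-1],[0,0,0,0,0,-1],[0,0,0,0,0,-1]]'
cat > fit.py <<'E'
from h import *
o=arm.observe(); M=R.from_quat(o["ee_rot"]).as_matrix()
a=np.degrees(np.arctan2(M[1,0],M[0,0])); g=np.array([670.9,77.6,0])
print("yaw",a,"need",165.75-a,"delta tool mm",(M.T@(g-o["eef_pos"])).round(1),o["eef_pos"].round(1),o["joint_positions"].round(2))
print("tilt",M[:,2].round(3),"w",o["gripper_width"],"F",o["ft_force"].round(1),"T",o["ft_torque"].round(2))
E
python3 fit.py
```

```text
time: 18.0
eef_pos: [664.3, 70.1, 199.2]
ee_rot: [0.941, 0.339, -0.002, -0.001]
ft_force: [-0.4, 0.1, -0.5]
gripper_width: 11.8
grip_force: 58.6
time: 19.0
eef_pos: [670.4, 78.9, 199.3]
ee_rot: [0.767, 0.641, -0.002, -0.001]
ft_force: [0.3, 0.3, -0.3]
gripper_width: 12.0
grip_force: 58.7
time: 20.0
eef_pos: [670.4, 78.9, 199.3]
ee_rot: [0.502, 0.865, -0.001, -0.002]
ft_force: [0.1, 0.5, -0.8]
gripper_width: 12.1
grip_force: 58.7
time: 21.0
eef_pos: [670.4, 78.9, 199.3]
ee_rot: [0.176, 0.984, -0.001, -0.002]
ft_force: [-0.4, 0.2, -0.9]
gripper_width: 12.0
grip_force: 58.7
yaw 159.76319807014107 need 5.9868019298589275 delta tool mm [ -1.7  -0.6 199.3] [670.4  78.9 199.3] [ 0.07  0.3   1.   -0.    1.84 -1.15]
tilt [-0.004 -0.    -1.   ] w 11.996956675854369 F [-0.4  0.2 -0.9] T [0.   0.09 0.01]
```

```bash
python3 -m handwheel '[[-0.02,-0.03,0.15,0,0,-1],[0,0,0.2,0,0,-0.5],[0,0,0.2,0,0,0],[0,0,0.1,0,0,0],[0,0,0,0,0,0]]'; python3 fit.py; python3 - <<'E'
from h import *
im=save("wrist","w8"); s=save("side","side5"); c=save("scene","scene5")
cv2.imwrite("pics/fit.png",np.hstack([im[:,60:500],np.vstack([cv2.resize(s[150:255,150:240],(360,420))[:210*2:1][:, :]])])[...,::-1])
E
```

```text
time: 21.5
eef_pos: [670.7, 77.5, 174.0]
ee_rot: [0.126, 0.992, -0.0, -0.002]
ft_force: [0.6, 0.7, -0.5]
gripper_width: 11.9
grip_force: 58.7
yaw 165.55974701945638 need 0.19025298054361883 delta tool mm [ -0.7   0.3 174. ] [670.7  77.5 174. ] [ 0.06  0.3   1.05  0.    1.79 -1.25]
tilt [-0.003 -0.    -1.   ] w 11.895559891763853 F [ 0.6  0.7 -0.5] T [0.06 0.   0.03]
```

View pics/fit.png

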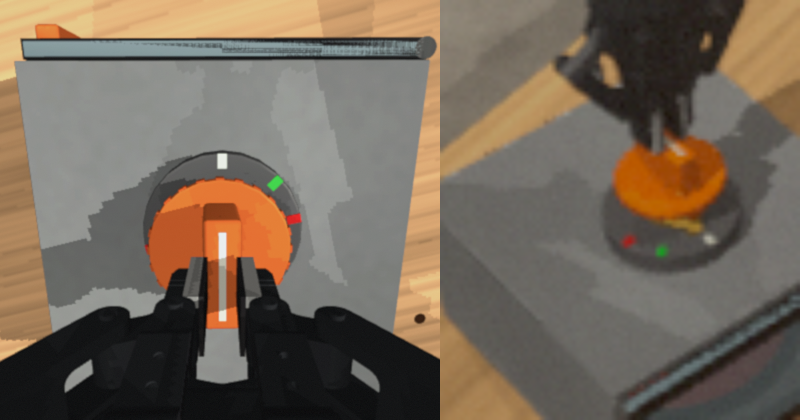

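The line is in column with the white mark, the cap sits centred over the collar, and the door is still shut. I lower it.

```bash
python3 -m handwheel '[[0,0,0.1,0,0,0],[0,0,0.1,0,0,0],[0,0,0.1,0,0,0],[0,0,0,0,0,0]]'; python3 -m handwheel '[[0,0,0.05,0,0,0],[0,0,0.05,0,0,0],[0,0,0,0,0,0]]'; python3 fit.py
```

```text
time: 22.05
eef_pos: [671.1, 77.5, 163.0]
ee_rot: [0.125, 0.992, -0.0, -0.001]
ft_force: [-0.1, -1.1, -1.2]
gripper_width: 11.6
grip_force: 58.7
time: 22.35
eef_pos: [671.3, 77.5, 159.8]
ee_rot: [0.125, 0.992, -0.0, -0.0]
ft_force: [0.4, -0.6, -1.0]
gripper_width: 12.0
grip_force: 58.7
yaw 165.59930905095658 need 0.1506909490434225 delta tool mm [  0.4   0.  159.8] [671.3  77.5 159.8] [ 0.06  0.3   1.08 -0.    1.77 -1.25]
tilt [-0.001 -0.    -1.   ] w 12.025110353962317 F [ 0.4 -0.6 -1. ] T [-0.    0.    0.04]
```

It's going in freely. I continue down to seating.

```bash
python3 -m handwheel '[[0,0,0.06,0,0,0],[0,0,0.06,0,0,0],[0,0,0,0,0,0]]'; python3 -m handwheel '[[0,0,0.05,0,0,0],[0,0,0.05,0,0,0],[0,0,0,0,0,0]]'; python3 fit.py
```

```text
time: 22.65
eef_pos: [671.2, 77.5, 154.7]
ee_rot: [0.125, 0.992, -0.0, -0.0]
ft_force: [-0.2, 0.1, -0.4]
gripper_width: 12.0
grip_force: 58.7
time: 22.95
eef_pos: [671.6, 77.0, 152.7]
ee_rot: [0.126, 0.992, -0.0, 0.001]
ft_force: [-2.7, -2.9, 4.7]
gripper_width: 11.9
grip_force: 60.3
yaw 165.56859067800204 need 0.18140932199796111 delta tool mm [  1.1   0.5 152.7] [671.6  77.  152.7] [ 0.06  0.29  1.1  -0.    1.75 -1.25]
tilt [ 0.001 -0.001 -1.   ] w 11.858656817161945 F [-2.7 -2.9  4.7] T [-0.21  0.31  0.02]
```

Seated, with force rising. I press a touch more, then twist clockwise.

```bash
python3 -m handwheel '[[0,0,0.03,0,0,0],[0,0,0,0,0,0]]'; python3 -m handwheel '[[0,0,0,0,0,0.6],[0,0,0,0,0,0.6],[0,0,0,0,0,0.6],[0,0,0,0,0,0.6],[0,0,0,0,0,0.6],[0,0,0,0,0,0.6],[0,0,0,0,0,0.6],[0,0,0,0,0,0.6],[0,0,0,0,0,0]]'; python3 fit.py;  python3 -m handwheel '[[0,0,0,0,0,0.6],[0,0,0,0,0,0.6],[0,0,0,0,0,0.6],[0,0,0,0,0,0.6],[0,0,0,0,0,0.6],[0,0,0,0,0,0.6],[0,0,0,0,0,0.6],[0,0,0,0,0,0.6],[0,0,0,0,0,0]]'; python3 fit.py
```

```text
time: 23.15
eef_pos: [671.6, 76.8, 152.4]
ee_rot: [0.126, 0.992, -0.0, 0.001]
ft_force: [-2.1, -2.0, 7.2]
gripper_width: 12.0
grip_force: 61.0
time: 24.05
eef_pos: [671.8, 77.6, 152.3]
ee_rot: [0.289, 0.957, 0.0, 0.001]
ft_force: [-2.9, -0.3, 6.4]
gripper_width: 11.9
grip_force: 61.3
yaw 146.34688907940279 need 19.403110920597214 delta tool mm [  1.1  -0.7 152.3] [671.8  77.6 152.3] [ 0.06  0.29  1.1   0.    1.75 -0.92]
tilt [ 0.003  0.    -1.   ] w 11.940654837931556 F [-2.9 -0.3  6.4] T [-0.06  0.28  0.16]
time: 24.95
eef_pos: [671.6, 77.5, 152.5]
ee_rot: [0.445, 0.896, 0.001, 0.001]
ft_force: [-3.0, -1.7, 7.7]
gripper_width: 12.1
grip_force: 61.6
yaw 127.14850000274228 need 38.60149999725772 delta tool mm [  0.7  -0.7 152.5] [671.6  77.5 152.5] [ 0.06  0.29  1.1  -0.    1.75 -0.58]
tilt [ 0.002  0.    -1.   ] w 12.146796574675848 F [-3.  -1.7  7.7] T [-0.17  0.57  0.2 ]
```

```bash
python3 -m handwheel '[[0,0,0,0,0,0.6],[0,0,0,0,0,0.5],[0,0,0,0,0,0.5],[0,0,0,0,0,0],[0,0,0,0,0,0]]'; python3 fit.py; python3 - <<'E'
from h import *
im=save("wrist","w9"); s=save("side","side6")
cv2.imwrite("pics/end.png",np.hstack([im[:,60:500],cv2.resize(s[150:255,150:240],(360,420),interpolation=3)])[...,::-1])
hsv=cv2.cvtColor(im,cv2.COLOR_RGB2HSV); H,S,V=[hsv[...,i].astype(int) for i in range(3)]
n,l,st,c=cv2.connectedComponentsWithStats(((H>45)&(H<80)&(S>110)&(V>60)).astype(np.uint8))
for i in range(1,n):
    if st[i,4]>12: print("green",c[i].round(1),onz("wrist",c[i],142))
roi=np.zeros_like(S,bool); roi[220:330,255:310]=1
p=np.argwhere(roi&(S<90)&(V>170))[:,::-1].astype(np.int32); print(len(p))
if len(p)>20:
    vx,vy,x0,y0=cv2.fitLine(p,cv2.DIST_HUBER,0,.01,.01).ravel(); r0,r1=p[:,1].min(),p[:,1].max()
    A,B=[onz("wrist",(x0+vx/vy*(r-y0),r),180) for r in(r0,r1)]; print("line",A,B,np.degrees(np.arctan2(*(A-B)[[1,0]])))
E
```

```text
time: 25.45
eef_pos: [671.5, 77.5, 152.5]
ee_rot: [0.494, 0.87, 0.001, 0.001]
ft_force: [-3.2, -1.7, 7.0]
gripper_width: 12.1
grip_force: 61.7
yaw 120.81149574549673 need 44.93850425450327 delta tool mm [  0.6  -0.8 152.5] [671.5  77.5 152.5] [ 0.06  0.29  1.1  -0.    1.75 -0.47]
tilt [ 0.002  0.    -1.   ] w 12.119203501353406 F [-3.2 -1.7  7. ] T [-0.19  0.56  0.14]
green [280. 165.] [649.9 112.9 142. ]
450
line [660.8  94.6 180. ] [682.  61. 180.] 122.24997416418367
```

View pics/end.png

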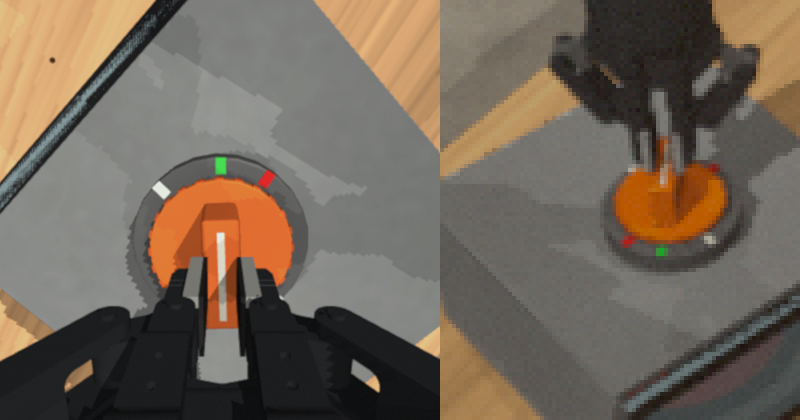

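The handle points at the green mark (image column about 281 against 280), the disc lies flat on the collar, and the door is shut. A final 1° trim and a little more down-push, then I hand in.

```bash
python3 -m handwheel '[[0,0,0.03,0,0,0.2],[0,0,0,0,0,0],[0,0,0,0,0,0]]'; python3 fit.py; python3 -c "
from h import *
print(arm.hand_in())"
```

```text
time: 25.85
eef_pos: [671.6, 77.4, 152.4]
ee_rot: [0.5, 0.866, 0.001, 0.001]
ft_force: [-4.0, -2.4, 11.2]
gripper_width: 11.9
grip_force: 62.6
yaw 120.01513565305366 need 45.73486434694634 delta tool mm [  0.7  -0.9 152.4] [671.6  77.4 152.4] [ 0.06  0.29  1.1  -0.    1.75 -0.46]
tilt [ 0.003 -0.    -1.   ] w 11.902980145604909 F [-4.  -2.4 11.2] T [-0.23  0.76  0.2 ]
the job is handed in; nothing more can be done
None
```

I pushed the door shut until it clicked and stayed shut, then dropped in the orange cap and twisted it clockwise to the green mark, where the arm still grips it and holds it down; I handed the job in at about 26 s, with no verdict returned.

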